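# Hold a filter paddle in the beam of a lab light box

### The arm

A 6-joint arm with a two-finger parallel gripper is mounted at the origin on the work surface. World frame = base frame: x ahead of the robot, y to its left, z up, the work surface at z = 0. Lengths are in m, angles in rad, forces in N, time in s.
With the tool pointing down it reaches from about 0.4 to 0.825 m from the base axis. Payload 7 kg.
Tool frame: the origin (TCP) lies midway between the tips of the shut fingers; the grasp point (between the pads) lies 19 mm behind it; z points along the fingers, x is the direction in which the jaws open and shut, and the axes are right-handed (so a half turn about z gives the same grasp; the last joint's range is limited). The gripper opens to 88 mm and grips with 3 to 60 N. Pads are 19 mm wide; open, the fingers measure 130 mm over their backs; the gripper's body (78 mm by 193 mm) begins 47 mm behind the grasp point.
Start: joints at [1.597, 0.359, 0.012, 0, -1.224, -0.288], TCP at [0.175, 0.652, 0.227] pointing down, gripper open.
Joint ranges: [-3.07, 3.07], [-1.43, 2.12], [-1.02, 1.25], [-3.03, 1.67], [-3.05, -0], [-3.03, 3.03]. Speed limits (rad/s): [2.39, 2.39, 3.01, 3.14, 3.14, 3.14].

### API

Orientations are given as [roll, pitch, yaw] about the fixed x, y, z axes, in that order (R = Rz(yaw) Ry(pitch) Rx(roll)).
In Python, from station import status, eyes, workorder gives the robot as it stands.
- The arm moves only by the shell command python3 -m jog 'ROWS' [OPENING] [FORCE]. ROWS is JSON, a list of rows, each a list of 6 numbers: the shift along the world's x, y, z in mm, then the turn, a rotation vector about the world's x, y, z in rad. A call has 1 to 12 rows; each row shifts and turns the pose as measured when the row begins; what a row does not reach is not made up. A row lasts 1/10 s, in which the tool goes at most 50 mm and 8.59 degrees, less where a joint would pass 70% of its speed; a pose out of reach is approached as far as the arm can. A call with a gripper value outside its range is refused whole. OPENING is the opening, from 0 (shut) to 1 (fully open), set as the call begins (- or left out, the last holds). The fingers move at their own pace and stop on an object; FORCE is the grip in N (left out, the last holds). Time passes only in rows, so rows that do not move let the fingers close. It gives the time, the measured TCP pose, the force and the opening at its end, in the units of the state.
- status.get_state(): the state, without advancing time (a new reading comes with each control period).
- eyes.grab_frame(name): name is "scene" or "top" or "wrist"; returns the picture (384x512x3 uint8, blue, green, red); there is no depth.
- eyes.calibration(name): a dict with "camera_matrix" (3x3 intrinsics, pixels), "k1" (the pictures are not rectified: a ray, as slopes to the right and down, at radius r is drawn at 1 + k1 r^2 times it, then the intrinsics apply), "cam_to_world" (4x4, takes a point from camera to world coordinates); the wrist camera has in their place "hand_eye" (4x4, takes a point from camera to tool coordinates, whose origin is the TCP and whose axes are the tool frame's). Camera axes: x right, y up, looking along -z (the intrinsics and any distortion apply to the point x, -y, -z); pixel columns grow to the right and rows downward; lengths in m; the calibration is good to about 2 mm. A picture is of the moment at which its call begins: read the wrist's pose just before it. calibration takes no time and is no camera call.
- workorder.job_done(): hands the job in, once; it reports no verdict.
The state is a dict: "t": time; "q": joint angles; "qd": joint speeds; "joint_efforts": joint torques, N m; "eef_pos": TCP position; "ee_rot": TCP orientation; "force": force on the tool from outside, world axes, zero at the start; "moment": the same for the moment, N m; "width": finger opening in m.
Only numpy, scipy, OpenCV 4.12 (cv2) and the standard library are available. Lean on these libraries where they do the work, as an engineer would, in place of code of your own. Each camera call takes 0.05 s, during which the arm holds its last target. There are 200 camera calls.

### The job

First switch on the lamp of the light box by turning the rotary handle on its top clockwise from off all the way to on. Then take the filter paddle out of its wooden stand, pass its blade down through the narrow slot in the top of the box and hold it upright in the beam, with its collar about 15 mm above the top, not resting on it. The program finishes while still gripping the paddle there; leave the lamp on and the canister, beaker and dish where they stand.

Things in the scene. Friction and masses are not known exactly. Their poses are not given: they have to be found in the camera images.
- lightbox: Light box, fixed to the bench: white hollow housing with a flat aluminium top, 160 (x) x 240 (y) x 100 mm (z). Origin: centre of its underside; z up. The slot lies 60 mm to its -y side of the middle of the top, the rotary switch 60 mm to its +y side. Its position and yaw (up to 0.4 rad) vary; it may stand left or right of the stand.
- slot_mouth (a point): Centre of the slot, level with the top face of the light box (100 mm above the bench); axes as the box's. The slot is 8 mm along x and 38 mm along y, with a 1 mm chamfer, through an 8 mm thick top; below is an empty space 86 mm deep.
- switch (a joint): Rotary switch on the light box, rad: 0 = off (its bar lies along the box's x axis), 1.4 = on, at a fixed stop; grows as the handle turns clockwise seen from above, so the bar's yaw is the box's yaw minus this value. Friction holds it where it is left (about 0.1 N m). Starts at 0 to 0.15.
- switch_grip (a point): Point on the switch's vertical turning axis at a good height to grip, 37 mm above the top of the box. Black upright bar, 49 mm long, 14 mm wide, its top 7 mm above this point, on a 52 mm disc whose top is 23 mm below this point, over a grey base 76 mm across. The point turns with the handle: its x axis runs along the bar.
- stand: Wooden block fixed to the bench, 80 (x) x 110 (y) x 75 mm (z) with a 10 x 40 mm slot (long along y) through its middle, in which the paddle hangs by its collar. Origin: centre of its underside. Position and yaw (up to 0.45 rad) vary.
- paddle: Loose filter paddle, about 60 g, hanging upright in the stand, same yaw. Origin: centre of its collar's underside. Below: black blade with glass pane, 6 (x) x 36 (y) mm, 60 mm long; collar 24 (x) x 54 (y) x 6 mm, wider than the slots; above it a grey block to grip, 16 (x) x 34 (y) mm, from 6 to 51 mm above the origin. Fits the box's slot with 2 mm clearance, y along y, either way round.
- paddle_tip (a point): Centre of the blade's lower end, 60 mm below the paddle's origin.
- canister: Bystander: closed round canister, 84 mm across, 90 mm high, beyond the work. Origin: centre of its underside.
- beaker: Bystander: glass beaker, 64 mm across, 70 mm high, beyond the work. Origin: centre of its underside.
- dish: Bystander: flat grey lidded dish, 90 mm across, 15 mm high, beyond the work. Origin: centre of its underside.

How it is judged:
On the way, in this order (a step that is already met when the one before it is completed fails the run):
1. the rotary switch is turned on (beyond 1.2 of 1.4 rad) (value of joint switch above 1.2 rad), for 0.2 s.
2. the paddle is lifted out of the stand, its tip more than 82 mm above the bench (height (world z) of paddle_tip above 0.082 m), for 0.1 s.
At the end, for the whole second after the job is handed in: Switch on (beyond 1.2 rad); paddle gripped (over 1 N), still, upright within 0.12 rad, its blade in the light box slot (tip within 6 mm of the slot centre and 30 to 56 mm below the top, collar at least 4 mm above the top), so that only the gripper carries it (value of joint switch above 1.2 rad and z of paddle_tip in the frame of slot_mouth between -0.056 and -0.03 m and z of paddle in the frame of slot_mouth above 0.004 m and horizontal distance between paddle_tip and slot_mouth below 0.006 m and horizontal distance between paddle and slot_mouth below 0.008 m and angle between paddle's own z axis and vertical below 0.12 rad and contact force between the fingers and paddle above 1 N and linear speed of paddle below 0.02 m/s); the arm keeps its last pose, push and grip.
It fails at once if the canister is moved more than 25 mm (distance of canister from where it was at the start of the episode above 0.025 m).
It fails at once if the beaker is moved more than 25 mm (distance of beaker from where it was at the start of the episode above 0.025 m).
It fails at once if the dish is moved more than 25 mm (distance of dish from where it was at the start of the episode above 0.025 m).
It also fails if it takes over 58 s, if anything falls off the work surface, if the arm or the gripper's body presses on something with over 40 N, if the wrist force passes 120 N, or if a joint passes its speed limit or range.

## Working session

There is one attempt and no reset: what is moved stays moved. The work goes in short steps, Python scripts to look and compute and a shell command to move; the robot and the scene stay as the last step left them, time stands still between calls to the robot, and variables do not carry over. Pictures are saved under pics/ and viewed, about 8 in all and at most 12, crops included, and the job is handed in when it is done.

```bash
mkdir -p pics; ls
python3 - <<'E'
from station import status, eyes
import cv2, numpy as np
print(status.get_state())
a=eyes.grab_frame("scene"); b=eyes.grab_frame("top")
cv2.imwrite("pics/scene0.png",a); cv2.imwrite("pics/top0.png",b)
for n in ("scene","top","wrist"): print(n,eyes.calibration(n))
E
```

```text
pics
{'t': 0.0, 'q': array([ 1.59710456e+00,  3.59353512e-01,  1.10478060e-02, -3.47278194e-04,
       -1.22410654e+00, -2.88124015e-01]), 'qd': array([ 0.00291257, -0.00150008,  0.00033602, -0.00122617, -0.00076945,
       -0.00056044]), 'joint_efforts': array([-5.05669523e-04, -5.82726645e+01,  2.93059945e+01,  6.99714527e+00,
        6.96104922e-03, -1.46141033e-04]), 'eef_pos': array([0.17459881, 0.65151074, 0.22563998]), 'ee_rot': array([-3.14144645e+00, -1.64208101e-03, -1.83273049e+00]), 'force': array([-0.69159764,  0.80326401,  0.70835519]), 'moment': array([ 0.03209439, -0.03204158,  0.01943268]), 'width': 0.0876646608694012}
scene {'camera_matrix': array([[491.346724  ,   0.        , 258.40843773],
       [  0.        , 491.346724  , 191.97576795],
       [  0.        ,   0.        ,   1.        ]]), 'k1': 0.03269600710100152, 'cam_to_world': array([[-0.28131266, -0.60731803,  0.74298587,  1.37439796],
       [ 0.95951212, -0.18941772,  0.20846441,  0.17046208],
       [ 0.01413049,  0.77154762,  0.63601462,  0.72649574],
       [ 0.        ,  0.        ,  0.        ,  1. 
[... 338 characters left out ...]
, -0.00150172],
       [-0.00646711,  0.07050987,  0.99749012,  0.94583279],
       [ 0.        ,  0.        ,  0.        ,  1.        ]])}
wrist {'camera_matrix': array([[331.70130385,   0.        , 256.76646153],
       [  0.        , 331.70130385, 192.74341866],
       [  0.        ,   0.        ,   1.        ]]), 'k1': -0.02621381977321158, 'hand_eye': array([[ 9.99999409e-01, -1.06515651e-03, -2.17806968e-04,
         1.19462363e-03],
       [-1.08394013e-03, -9.61294633e-01, -2.75520333e-01,
        -7.59306201e-02],
       [ 8.40956076e-05,  2.75520406e-01, -9.61295219e-01,
        -1.56164039e-01],
       [ 0.00000000e+00,  0.00000000e+00,  0.00000000e+00,
         1.00000000e+00]])}
```

View pics/top0.png

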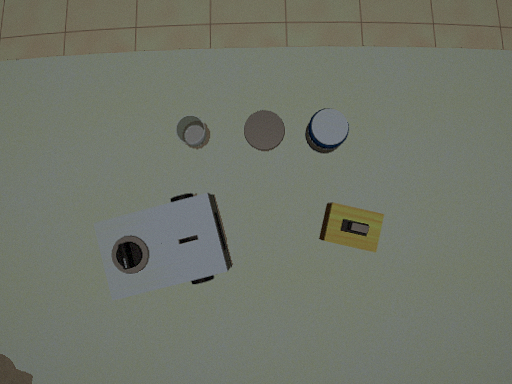

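View pics/scene0.png

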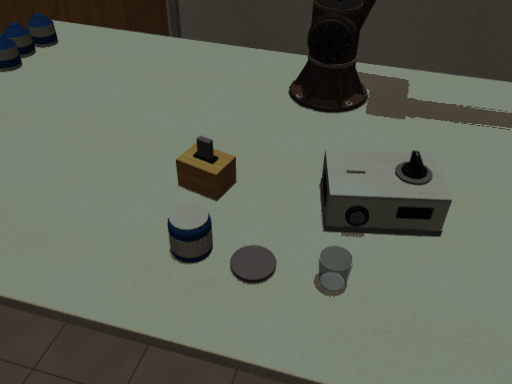

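The top view shows the box at left, with its slot at about (188,240) and the switch at about (128,254). The stand is at (352,227) with the paddle block at about (355,228). The bystanders are in a row near y=130, and both views agree on the layout. Next I'll measure coarsely from the top view.

```bash
cat > h.py <<'E'
import numpy as np, cv2
from station import status, eyes
from scipy.spatial.transform import Rotation as R
def cam(name, st=None):
    c=eyes.calibration(name)
    if name=="wrist":
        T=np.eye(4); T[:3,:3]=R.from_euler("xyz",st["ee_rot"]).as_matrix(); T[:3,3]=st["eef_pos"]
        c["cam_to_world"]=T@c["hand_eye"]
    return c
def rays(c,px):
    K=c["camera_matrix"]; px=np.atleast_2d(np.asarray(px,float))
    # drawn = s*(1+k1 r^2): OpenCV's radial model
    s=cv2.undistortPoints(px[:,None],K,np.array([c["k1"],0,0,0.]))[:,0]
    return np.c_[s[:,0],-s[:,1],-np.ones(len(s))]@c["cam_to_world"][:3,:3].T
def onplane(c,px,z):
    d=rays(c,px); o=c["cam_to_world"][:3,3]
    return (o+d*((z-o[2])/d[:,2])[:,None])[:,:2]
def project(c,P):
    T=np.linalg.inv(c["cam_to_world"]); p=np.atleast_2d(P)@T[:3,:3].T+T[:3,3]
    s=np.c_[p[:,0]/-p[:,2],-p[:,1]/-p[:,2]]; r2=(s**2).sum(1,keepdims=True)
    K=c["camera_matrix"]; return s*(1+c["k1"]*r2)*K[0,0]+[K[0,2],K[1,2]]
def rect(xy):
    "centre, sizes (long, short), yaw of the long side, in mm-scaled minAreaRect"
    (cx,cy),_,_=r=cv2.minAreaRect((np.asarray(xy)*1000).astype(np.float32))
    b=cv2.boxPoints(r); e=[b[1]-b[0],b[2]-b[1]]; e.sort(key=lambda v:-np.hypot(*v))
    return np.array([cx,cy]),np.hypot(*e[0]),np.hypot(*e[1]),np.arctan2(e[0][1],e[0][0])
def blobs(mask,lo=20):
    cs,_=cv2.findContours(mask.astype(np.uint8),cv2.RETR_EXTERNAL,cv2.CHAIN_APPROX_NONE)
    return [c[:,0] for c in cs if cv2.contourArea(c)>lo]
E
python3 - <<'E'
from h import *
im=cv2.imread("pics/top0.png"); c=cam("top"); hsv=cv2.cvtColor(im,cv2.COLOR_BGR2HSV)
for p in [(110,240),(170,270),(20,200),(350,215),(358,228),(112,254),(127,254),(188,240),(265,130),(345,230)]: print(p,im[p[1],p[0]],hsv[p[1],p[0]])
g=im.max(2)
m=np.zeros_like(g); m[225:255,170:205]=1
for b in blobs((g<110)&(m>0),15): print("slot px",b.mean(0),rect(onplane(c,b,0.1)))
st=(hsv[...,1]>110)&(hsv[...,0]>15)&(hsv[...,0]<32)&(g>90); st[:150]=0
for b in blobs(st,200): print("stand",rect(onplane(c,b,0.075)))
cv2.imwrite("pics/z.png",cv2.resize(np.hstack([im[200:300,90:240],im[200:300,290:440]]),None,fx=2.6,fy=2.6,interpolation=cv2.INTER_CUBIC)*1)
E
```

```text
(110, 240) [123 122 115] [ 94  17 123]
(170, 270) [128 124 118] [102  20 128]
(20, 200) [114 119 107] [ 78  26 119]
(350, 215) [ 51 102 118] [ 23 145 118]
(358, 228) [83 88 93] [15 27 93]
(112, 254) [71 74 82] [ 8 34 82]
(127, 254) [2 2 0] [ 90 255   2]
(188, 240) [10  7 10] [150  77  10]
(265, 130) [76 81 86] [15 30 86]
(345, 230) [26 25 30] [174  43  30]
slot px [187.73333333 238.97777778] (array([516.99768066, 142.60726929]), np.float32(39.579487), np.float32(10.037681), np.float32(-1.341529))
stand (array([ 533.35766602, -191.55516052]), np.float32(108.319016), np.float32(78.84199), np.float32(1.3276478))
```

View pics/z.png

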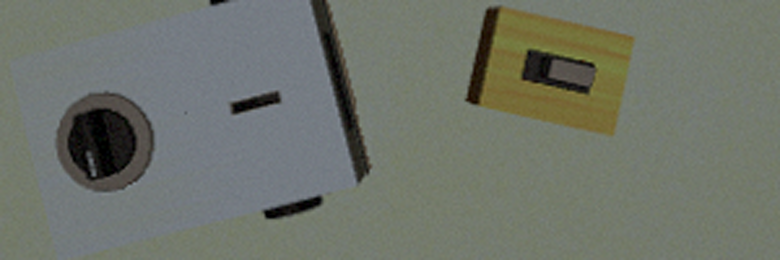

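The slot sits at about (517,143) mm with the box yaw near +0.23, so the switch should be near (490,259). The stand is at (533,-192) with yaw about -0.24. I'll hover over the middle of the box with the wrist camera.

```bash
python3 -m jog '[[27,-38,3,0,0,0.038],[27,-38,3,0,0,0.038],[27,-38,3,0,0,0.038],[27,-38,3,0,0,0.038],[27,-38,3,0,0,0.038],[27,-38,3,0,0,0.038],[27,-38,3,0,0,0.038],[27,-38,3,0,0,0.038],[27,-38,3,0,0,0.038],[27,-38,3,0,0,0.038],[27,-38,3,0,0,0.038],[27,-38,3,0,0,0.038]]' 1 30
```

```text
t: 1.3
eef_pos: [0.5021, 0.1784, 0.257]
ee_rot: [3.141, -0.009, -1.349]
force: [1.2, 0.2, -0.8]
width: 0.088
```

```bash
python3 -m jog '[[0,20,0,0,0,0],[0,0,0,0,0,0],[0,0,0,0,0,0]]'
cat > look.py <<'E'
from h import *
import sys
st=status.get_state(); im=eyes.grab_frame("wrist"); cv2.imwrite(sys.argv[1]+".png",im); np.save(sys.argv[1]+".npy",np.r_[st["eef_pos"],st["ee_rot"]])
print(st["eef_pos"],st["ee_rot"],st["q"],np.abs(st["qd"]).max())
E
python3 look.py pics/w1
```

```text
t: 1.6
eef_pos: [0.5053, 0.1908, 0.2563]
ee_rot: [3.139, -0.01, -1.361]
force: [0.7, -0.8, -0.7]
width: 0.0876
[0.50526268 0.19079795 0.25626303] [ 3.13902961 -0.01016286 -1.36057675] [ 0.72976395  0.12010693 -0.23969113  0.00804386 -1.21827947  1.0484342 ] 0.010634002452879633
```

View pics/w1.png

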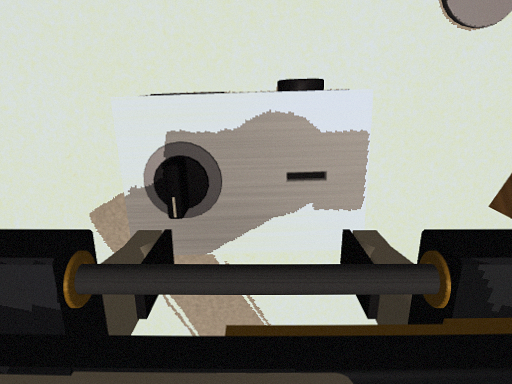

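The wrist view shows the slot at about (307,176) and the dark disc at about (182,181). The bar runs nearly vertically through it, with its bright pointer at (174,207). Now I'll measure these and boost a crop for the bar angle.

Run:
```python
from h import *
im=cv2.imread("pics/w1.png"); s=np.load("pics/w1.npy"); c=cam("wrist",dict(eef_pos=s[:3],ee_rot=s[3:])); g=im.max(2)
m=np.zeros(g.shape,bool); m[165:190,280:335]=1
for b in blobs((g<80)&m,15): print("slot",b.mean(0),rect(onplane(c,b,0.1)))
m[:]=0; m[140:225,140:226]=1
for b in blobs((g<75)&m,200):
    x=b[b[:,1]<200]; x=x  # lower end is covered by the bar
    P=onplane(c,x,0.114)*1000; A=np.c_[2*P,np.ones(len(P))]; w=np.linalg.lstsq(A,(P**2).sum(1),rcond=None)[0]
    print("disc",w[:2],"r",np.sqrt(w[2]+w[0]**2+w[1]**2))
cr=cv2.resize(im[130:235,125:240],None,fx=6,fy=6,interpolation=cv2.INTER_CUBIC).astype(float)
cv2.imwrite("pics/z2.png",np.clip(255*(cr/255).clip(0,1)**0.45,0,255).astype(np.uint8)[:600])
for y in (200,285,): pass
t=cam("top"); 
print("pred switch from top:", np.array([517,142.6])+120*np.array([-np.sin(.23),np.cos(.23)]))
```

```text
slot [306.21348315 175.61797753] (array([518.25970459, 141.28742981]), np.float32(36.965214), np.float32(7.8227696), np.float32(-1.3295957))
disc [487.90413548 257.08526981] r 27.58031166793253
pred switch from top: [489.64269718 259.4399674 ]
```

View pics/z2.png

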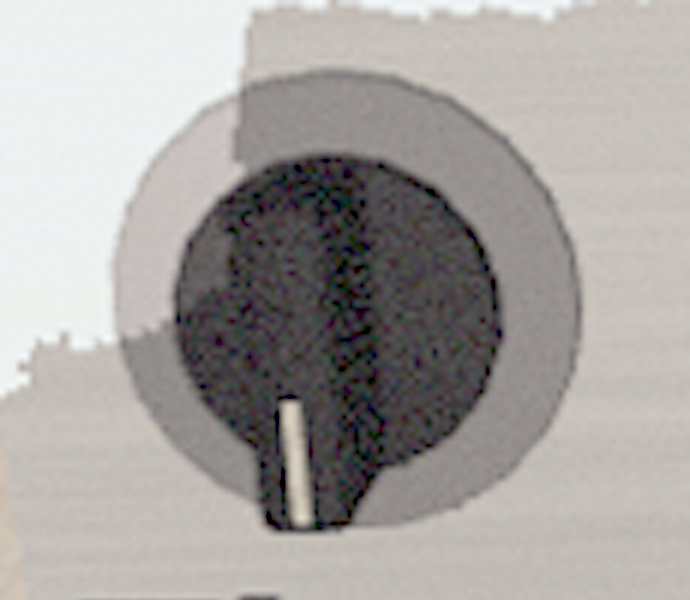

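The bar's pointer stripe runs from (173.2,196.7) to (175.2,217.5) in image pixels, so the bar is within about 0.1 rad of vertical.

Run:
```python
from h import *
s=np.load("pics/w1.npy"); c=cam("wrist",dict(eef_pos=s[:3],ee_rot=s[3:]))
p=onplane(c,[(173.2,196.7),(175.2,217.5)],.144)*1000; d=p[0]-p[1]; print(p,np.arctan2(d[1],d[0]))
# bar's top edges at its near end (left edge, right edge), corners
print(onplane(c,[(125+270/6,130+525/6),(125+350/6,130+525/6)],.144)*1000)
```

```text
[[485.94436855 255.74345905]
 [467.76341165 251.43124499]] 0.2328797137782747
[[466.83724406 255.80806911]
 [469.21093978 244.58773189]]
```

```bash
python3 -m jog '[[-8,34,0,0.01,0.002,0.023],[-8,33,0,0,0,0],[0,0,-10,0,0,0],[0,0,0,0,0,0]]' 0.6 40; python3 -m jog '[[0,0,0,0,0,0]]'
```

```text
t: 2.05
eef_pos: [0.4861, 0.262, 0.2456]
ee_rot: [3.138, 0.0, -1.332]
force: [-0.2, -0.2, -0.3]
width: 0.0612
t: 2.15
eef_pos: [0.4856, 0.2623, 0.2457]
ee_rot: [3.138, 0.0, -1.331]
force: [-0.1, -1.2, 0.1]
width: 0.0552
```

```bash
python3 -m jog '[[4,-5,-40,0,0,-0.006],[0,0,-40,0,0,0],[0,0,-25,0,0,0],[0,0,0,0,0,0]]'; python3 -m jog '[[0,0,0,0,0,0]]'
```

```text
t: 2.55
eef_pos: [0.4904, 0.2564, 0.1407]
ee_rot: [-3.14, 0.002, -1.336]
force: [-1.1, 0.2, 0.2]
width: 0.0525
t: 2.65
eef_pos: [0.4908, 0.2561, 0.1416]
ee_rot: [-3.14, 0.002, -1.336]
force: [0.3, 0.5, 1.1]
width: 0.0526
```

```bash
python3 -m jog '[[-1,1,-12,0,0,0],[0,0,-8,0,0,0],[0,0,0,0,0,0]]'; python3 -m jog '[[0,0,0,0,0,0],[0,0,0,0,0,0],[0,0,0,0,0,0],[0,0,0,0,0,0],[0,0,0,0,0,0],[0,0,0,0,0,0]]' 0 30
```

```text
t: 2.95
eef_pos: [0.4914, 0.2584, 0.1238]
ee_rot: [-3.135, 0.004, -1.336]
force: [0.5, 0.2, -0.1]
width: 0.0528
t: 3.55
eef_pos: [0.4921, 0.2598, 0.1257]
ee_rot: [-3.132, 0.007, -1.336]
force: [-0.7, 1.8, -1.4]
width: 0.0137
```

```bash
python3 -m jog '[[0,0,0,0,0,-0.14],[0,0,0,0,0,-0.14],[0,0,0,0,0,-0.14],[0,0,0,0,0,-0.14]]';  python3 -m jog '[[0,0,0,0,0,-0.14],[0,0,0,0,0,-0.14],[0,0,0,0,0,-0.14],[0,0,0,0,0,-0.14],[0,0,0,0,0,0]]'; python3 -c "
from station import status; print(status.get_state()['moment'])"
```

```text
t: 3.95
eef_pos: [0.492, 0.2574, 0.1257]
ee_rot: [-3.132, 0.002, -1.912]
force: [-0.9, -1.5, 1.9]
width: 0.014
t: 4.45
eef_pos: [0.4905, 0.2554, 0.1257]
ee_rot: [-3.132, -0.003, -2.498]
force: [-0.0, 1.2, -0.7]
width: 0.0139
[ 0.35167192 -0.07907351 -0.09046589]
```

```bash
python3 -m jog '[[0,0,0,0,0,-0.1],[0,0,0,0,0,-0.08],[0,0,0,0,0,0],[0,0,0,0,0,0]]'; python3 -c "
from station import status; print(status.get_state()['moment'])";  python3 -m jog '[[0,0,0,0,0,-0.06],[0,0,0,0,0,0],[0,0,0,0,0,0]]';  python3 -c "
from station import status; print(status.get_state()['moment'])"
```

```text
t: 4.85
eef_pos: [0.4899, 0.255, 0.1257]
ee_rot: [-3.132, -0.004, -2.667]
force: [-0.2, -0.4, 0.7]
width: 0.0137
[ 0.1623025   0.16640378 -0.13767242]
t: 5.15
eef_pos: [0.4897, 0.2549, 0.1257]
ee_rot: [-3.132, -0.004, -2.717]
force: [-1.1, 0.1, 1.1]
width: 0.0133
[ 0.09841142  0.29723817 -0.10908608]
```

```bash
python3 -m jog '[[0,0,0,0,0,0],[0,0,0,0,0,0],[0,0,0,0,0,0]]' 0.6;  python3 -m jog '[[0,0,40,0,0,0],[0,0,45,0,0,0],[0,0,45,0,0,0],[0,-40,0,0,0,-0.06],[4,-40,0,0,0,-0.06],[4,-40,0,0,0,-0.06],[4,-40,0,0,0,-0.06],[4,-40,0,0,0,-0.06],[4,-40,0,0,0,-0.06],[4,-40,0,0,0,-0.06],[4,-40,0,0,0,-0.06],[4,-40,0,0,0,-0.06]]' 0.8
```

```text
t: 5.45
eef_pos: [0.4902, 0.2551, 0.1257]
ee_rot: [-3.132, -0.003, -2.712]
force: [0.6, 0.0, -0.1]
width: 0.0324
t: 6.65
eef_pos: [0.522, -0.1146, 0.2624]
ee_rot: [-3.132, 0.002, 3.028]
force: [1.0, -0.3, 0.5]
width: 0.0697
```

```bash
python3 -m jog '[[4,-40,0,0,0,-0.06],[4,-40,0,0,0,-0.06],[0,0,0,0,0,0],[0,0,0,0,0,0],[0,0,0,0,0,0]]'; python3 look.py pics/w2
python3 - <<'E'
from h import *
cv2.imwrite("pics/top1.png",eyes.grab_frame("top"))
E
```

```text
t: 7.15
eef_pos: [0.5294, -0.2029, 0.2618]
ee_rot: [-3.131, 0.002, 2.897]
force: [-0.4, 0.9, -0.3]
width: 0.0703
[ 0.52938167 -0.20288972  0.26183333] [-3.13091020e+00  1.94780579e-03  2.89732662e+00] [-0.01319526  0.15792201 -0.18330621  0.01150581 -1.2301395  -0.23492848] 0.0030155387674917346
```

Run:
```python
import cv2,numpy as np
a=cv2.imread("pics/w2.png"); b=cv2.imread("pics/top1.png")
b=cv2.resize(b[200:300,90:240],None,fx=2,fy=2,interpolation=cv2.INTER_CUBIC)
v=np.zeros((600,512,3),np.uint8); v[:384]=a; v[390:590,:300]=b; cv2.imwrite("pics/z3.png",v)
```

```text
(no output)
```

View pics/z3.png

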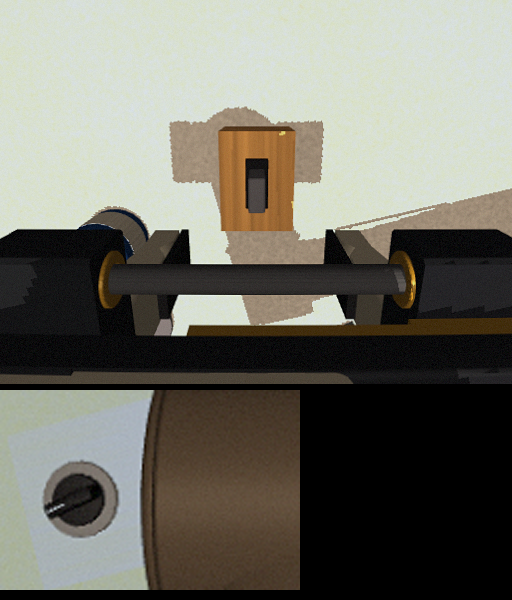

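The bar in the top view now lies at about -1.18 rad, which matches on (expected about -1.15). The wrist view shows the stand's top over (219-295, 130-231), the collar at (245-268, 158-212) and the grey block's top at about (257,200). Next I'll measure the paddle.

Run:
```python
from h import *
im=cv2.imread("pics/w2.png"); s=np.load("pics/w2.npy"); c=cam("wrist",dict(eef_pos=s[:3],ee_rot=s[3:])); hsv=cv2.cvtColor(im,cv2.COLOR_BGR2HSV)
w=(hsv[...,1]>90)&(hsv[...,2]>110); w[:131]=0; w[235:]=0; w[:,:205]=0; w[:,310:]=0
for b in blobs(w,500): print("stand",b.min(0),b.max(0),rect(onplane(c,b,0.075)))
m=np.zeros(w.shape,bool); m[150:222,235:280]=1
d=(hsv[...,1]<80)&m
for b in blobs(d,100): print("dark",b.min(0),b.max(0),rect(onplane(c,b,0.081)))
print(hsv[185:216:3,257].tolist()); print(im[200,240:275].max(1)); print(im[165,240:275].max(1)); print(im[150:222,257].max(1))
```

```text
stand [218 131] [295 230] (array([ 533.99261475, -194.28852844]), np.float32(108.50893), np.float32(80.10856), np.float32(1.3278126))
dark [246 159] [267 212] (array([ 534.34802246, -191.91983032]), np.float32(57.553806), np.float32(22.115498), np.float32(1.3357593))
[[12, 16, 79], [8, 26, 77], [10, 20, 75], [5, 35, 81], [176, 26, 78], [177, 32, 80], [19, 27, 75], [3, 30, 76], [15, 21, 72], [120, 4, 68], [15, 170, 162]]
[166 168 176 181 186 121  40  18  50  71  77  75  83  75  77  78  73  80
  72  79  76  75  79  70  65  32  18  28 146 156 157 153 158 160 159]
[175 176 180 182 196  96  14  22  25  19  23  19  20  16  20  22  20  14
  22  25  22  19  19  16  19  16  22  15 103 159 163 156 165 168 164]
[164 167 163 169 166 167 168 176  88  15  20  16  21  21  21  14  18  21
  20  30  39  35  39  37  42  37  38  34  57  76  78  81  81  77  82  79
  77  78  77  76  78  75  79  76  81  76  79  78  77  79  80  75  77  75
  76  78  76  77  78  72  77  78  68 150 165 162 163 159 162 159 160 159]
```

```bash
python3 -m jog '[[5,10,-40,0.01,-0.003,0],[0,0,-40,0,0,0],[0,0,-30,0,0,0],[0,0,0,0,0,0],[0,0,0,0,0,0]]' 0.6
```

```text
t: 7.75
eef_pos: [0.5368, -0.187, 0.153]
ee_rot: [3.141, 0.01, 2.909]
force: [0.1, -0.3, 0.6]
width: 0.0528
```

```bash
python3 -m jog '[[-3,-6,-30,0.002,0.01,-0.008],[0,0,-25,0,0,0],[0,0,-8,0,0,0],[0,0,0,0,0,0],[0,0,0,0,0,0]]' 0.6; python3 -c "
from station import status; s=status.get_state(); print(s['eef_pos'],s['ee_rot'])"
```

```text
t: 8.25
eef_pos: [0.5406, -0.192, 0.0987]
ee_rot: [3.14, 0.014, 2.906]
force: [-0.4, 0.2, -0.4]
width: 0.0527
[ 0.54062815 -0.19198767  0.09869655] [3.14007625 0.01401732 2.90615387]
```

```bash
python3 -m jog '[[-5,-1,-6,0.003,0.014,-0.006],[-2,0,-4,0,0,0],[0,0,0,0,0,0],[0,0,0,0,0,0]]' 0.6; python3 -m jog '[[0,0,0,0,0,0]]'
```

```text
t: 8.65
eef_pos: [0.5352, -0.1932, 0.0918]
ee_rot: [3.14, 0.004, 2.9]
force: [0.3, 0.1, 0.2]
width: 0.0528
t: 8.75
eef_pos: [0.5352, -0.1932, 0.0919]
ee_rot: [3.14, 0.004, 2.9]
force: [-0.2, -0.1, 0.2]
width: 0.0526
```

```bash
python3 -m jog '[[-1,0,-4,0,0,0],[0,0,0,0,0,0]]' 0.6; python3 -m jog '[[0,0,0,0,0,0],[0,0,0,0,0,0],[0,0,0,0,0,0],[0,0,0,0,0,0],[0,0,0,0,0,0],[0,0,0,0,0,0],[0,0,0,0,0,0]]' 0 40
```

```text
t: 8.95
eef_pos: [0.5342, -0.1932, 0.0878]
ee_rot: [3.14, 0.005, 2.9]
force: [0.0, 0.3, 0.6]
width: 0.0525
t: 9.65
eef_pos: [0.5341, -0.1932, 0.0877]
ee_rot: [3.14, 0.004, 2.9]
force: [-0.6, -0.3, -0.4]
width: 0.016
```

```bash
python3 -m jog '[[0,0,12,0,0,0],[0,0,12,0,0,0]]'; python3 -m jog '[[0,0,12,0,0,0],[0,0,12,0,0,0]]'
```

```text
t: 9.85
eef_pos: [0.5328, -0.1931, 0.1114]
ee_rot: [3.14, 0.001, 2.9]
force: [-0.2, -0.8, -0.4]
width: 0.0157
t: 10.05
eef_pos: [0.5331, -0.1931, 0.1383]
ee_rot: [3.14, 0.002, 2.9]
force: [0.1, 0.6, -0.7]
width: 0.0156
```

```bash
python3 -m jog '[[0,0,30,0,0,0],[0,0,30,0,0,0],[0,0,24,0,0,0],[0,0,0,0,0,0],[0,0,0,0,0,0]]'; python3 -m jog '[[-2,20,0,0,0,0.03],[-3,38,0,0,0,0.046],[-3,38,0,0,0,0.046],[-3,38,0,0,0,0.046],[-3,38,0,0,0,0.046],[-3,38,0,0,0,0.046],[-3,38,0,0,0,0.046],[-3,38,0,0,0,0.046],[-2,38,0,0,0,0.046],[-2,20,0,0,0,0.046],[0,0,0,0,0,0],[0,0,0,0,0,0]]'
```

```text
t: 10.55
eef_pos: [0.5336, -0.1933, 0.233]
ee_rot: [3.139, 0.009, 2.9]
force: [-1.0, 0.2, -2.4]
width: 0.0154
t: 11.75
eef_pos: [0.4983, 0.1617, 0.227]
ee_rot: [-3.142, -0.002, -2.924]
force: [-0.4, -0.6, -0.5]
width: 0.0159
```

```bash
python3 -m jog '[[5,12,-11,0,0,0.027],[4,11,-11,0,0,0],[0,0,0,0,0,0],[0,0,0,0,0,0],[0,0,0,0,0,0]]'; python3 look.py pics/w3
```

```text
t: 12.25
eef_pos: [0.5078, 0.1833, 0.2013]
ee_rot: [-3.14, -0.005, -2.901]
force: [-0.9, 0.2, -0.6]
width: 0.0162
[0.50779339 0.18330271 0.20134055] [-3.14021475 -0.00487969 -2.90065953] [ 7.08901459e-01  1.58794117e-01 -3.19231617e-01 -1.09116435e-03
 -1.09774743e+00 -4.67465421e-01] 0.006061299878987951
```

View pics/w3.png

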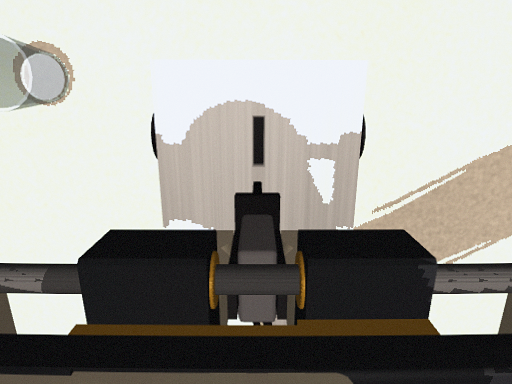

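The wrist view shows the slot at columns 253-264 and rows 116-164. The blade's near end is at about (257,182), below the collar front at row 193. Both are visible in one frame, so I'll measure the relative offset.

```bash
cat > rel.py <<'E'
from h import *
import sys
n=sys.argv[1]; im=cv2.imread(n+".png"); s=np.load(n+".npy"); c=cam("wrist",dict(eef_pos=s[:3],ee_rot=s[3:])); g=im.max(2).astype(float)
off=0.0127; zt=s[2]-off-0.06; zo=s[2]-off
def run(v,o,t=90):  # subpixel dark run edges
    k=np.where(v<t)[0]; a,b=k[0],k[-1]
    f=lambda i:i+(v[i]-t)/(v[i]-v[i+1])
    return o+f(a-1),o+f(b)
y0,y1,x0,x1=map(int,sys.argv[2:6])  # slot window
sl=[]
for y in np.linspace(y0+12,y1-12,5).astype(int): a,b=run(g[y,x0:x1],x0); sl.append([(a+b)/2,y])
print("slot mids px",np.round(sl,2).tolist())
xm=int(round(np.mean(sl,0)[0])); e=run(g[y0:y1,xm],y0); print("slot ends row",e)
L=onplane(c,sl,.1); d=L[0]-L[-1]; 
ends=onplane(c,[[np.mean(sl,0)[0],e[0]],[np.mean(sl,0)[0],e[1]]],.1)
ctr=ends.mean(0)*1000; print("slot centre",ctr,"len",np.linalg.norm(ends[0]-ends[1])*1000,"yaw",np.arctan2(d[0],-d[1]))
Rt=R.from_euler("xyz",s[3:]).as_matrix(); tx,ty=Rt[:2,0],Rt[:2,1]
by0,by1=map(int,sys.argv[6:8]); rows=[]
for y in range(by0,by1): a,b=run(g[y,x0:x1],x0); rows.append([(a+b)/2,y,b-a])
print("blade px",np.round(rows,2).tolist())
col=int(round(rows[0][0])); v=g[by0-12:by0+4,col]; k=np.where(v<90)[0][0]; edge=by0-12+k-1+(v[k-1]-90)/(v[k-1]-v[k]); print("blade near edge row",edge)
tip=onplane(c,[[rows[0][0],edge]],zt)[0]*1000
print("near tip edge",tip,"along tool x rel TCP",(tip-s[:2]*1000)@tx,"along y",(tip-s[:2]*1000)@ty)
tc=tip+18*ty; print("tip centre",tc,"TO GO xy",ctr-tc,"in tool x,y",(ctr-tc)@tx,(ctr-tc)@ty)
# collar: front edge mid
E
python3 rel.py pics/w3 108 172 244 274 184 192
```

```text
slot mids px [[258.23, 120.0], [258.18, 130.0], [258.07, 140.0], [258.04, 150.0], [258.04, 160.0]]
slot ends row (np.float64(116.23214285714286), np.float64(164.27906976744185))
slot centre [517.65623747 140.08681626] len 37.03267432786997 yaw 0.2383684375182653
blade px [[257.09, 184.0, 8.27], [256.98, 185.0, 8.43], [256.94, 186.0, 8.56], [256.97, 187.0, 8.53], [257.03, 188.0, 8.74], [257.07, 189.0, 8.82], [256.97, 190.0, 9.02], [256.92, 191.0, 9.07]]
blade near edge row 180.96842105263158
near tip edge [512.5820847  164.56163958] along tool x rel TCP -0.17859302681362352 along y -19.34235554862699
tip centre [508.28701106 182.04167755] TO GO xy [  9.36922641 -41.95486129] in tool x,y 0.9121890995639357 -42.97856031087586
```

```bash
python3 -m jog '[[5,-21,0,0,0,0],[4,-21,0,0,0,0],[0,0,0,0,0,0],[0,0,0,0,0,0],[0,0,0,0,0,0]]'; python3 look.py pics/w4
```

```text
t: 12.8
eef_pos: [0.5175, 0.1397, 0.2029]
ee_rot: [-3.141, -0.002, -2.902]
force: [-0.2, 0.2, -0.7]
width: 0.0156
[0.51747395 0.13971271 0.20292256] [-3.14111145e+00 -2.14451387e-03 -2.90187559e+00] [ 6.29370524e-01  1.49291872e-01 -3.27291828e-01 -4.15374229e-04
 -1.09637922e+00 -3.89462794e-01] 0.004595945535563458
```

```bash
python3 -m jog '[[0,2,-8,0,0,0],[0,0,-8,0,0,0],[0,0,0,0,0,0],[0,0,0,0,0,0]]'; python3 look.py pics/w5
```

```text
t: 13.25
eef_pos: [0.517, 0.1433, 0.1851]
ee_rot: [-3.141, -0.003, -2.9]
force: [0.5, -0.4, -0.2]
width: 0.0156
[0.5170271  0.14326524 0.18509881] [-3.14117111e+00 -2.54664539e-03 -2.90005934e+00] [ 6.35454008e-01  1.65358949e-01 -3.51137263e-01 -6.75447956e-04
 -1.05681361e+00 -3.93587333e-01] 0.011592728811095368
```

View pics/w5.png

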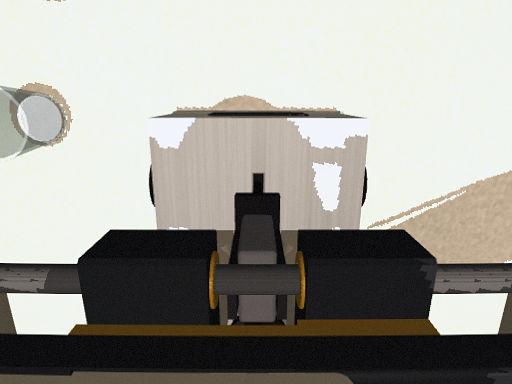

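The slot's near end shows at rows 173-181, column ~258, directly ahead of the blade. I'll read the columns and edges.

Run:
```python
from h import *
im=cv2.imread("pics/w5.png"); s=np.load("pics/w5.npy"); c=cam("wrist",dict(eef_pos=s[:3],ee_rot=s[3:])); g=im.max(2)
for y in range(170,194): print(y,g[y,250:268])
Rt=R.from_euler("xyz",s[3:]).as_matrix(); tx,ty=Rt[:2,0],Rt[:2,1]
# predicted pixels: slot from w3, blade tip near edge from w3 offsets
S=np.array([.51766,.14009]); 
for a in (-.004,0,.004): print("slot near end",project(c,np.r_[S-0.0185*ty+a*tx,.1]))
print("tip near edge",project(c,np.r_[s[:2]-.01934*ty-.00018*tx,s[2]-.0727]))
```

```text
170 [191 186 182 178 179 182 182 178 183 179 182 182 183 180 177 186 189 193]
171 [190 188 185 187 182 184 184 181 187 180 185 186 182 184 182 184 188 191]
172 [195 183 167 161 166 170 162 158 164 163 165 164 164 161 162 179 191 191]
173 [194 176 145  95  84  81  81  78  85  85  82  83  76 102 142 178 188 190]
174 [196 175 139  59  21  21  23  25  23  28  20  24  16  77 133 178 189 189]
175 [194 174 137  62  15  27  20  22  25  25  19  25  18  74 141 176 190 191]
176 [192 174 141  66  11  20  19  26  22  19  26  23  22  75 145 184 187 187]
177 [196 171 143  59  17  23  24  24  23  23  22  21  13  78 137 181 190 187]
178 [194 178 139  62  16  16  19  24  23  21  24  20  20  77 138 181 188 190]
179 [193 173 141  60  19  22  19  19  25  22  25  23  19  75 135 179 189 189]
180 [190 171 141  58  20  25  24  20  20  25  25  18  12  75 135 179 189 192]
181 [191 175 139  58   7  19  19  12  15  15  19  27  18  80 139 180 191 187]
182 [190 175 138  61   9   8   8  10   9  19  11  18  17  72 139 179 192 189]
183 [195 172 141  57   6   9  10  11  16   3   5  16  18  89 141 179 187 189]
184 [195
[... 229 characters left out ...]
 [190 173 126  48   0  16   8  17   6  20   7  12  17  88 146 178 191 188]
188 [194 176 127  47   8  17   3  11   8   6   3  13  15  87 137 179 189 188]
189 [189 173 129  49   9  13  12  12  13  14   7  14  16 107 142 180 191 190]
190 [196 175 109  37  14  18  14  11   8   5   9  11  16 113 143 177 193 190]
191 [202 181 105  34   2  12   4  12   9   5  10  18  14 115 149 185 197 198]
192 [129 118  66  19   0   7   2   8  16  16  18  11  13  65  87 121 128 122]
193 [37 30 22  6 12  4 14  9 14  2 11 11 13 19 28 36 36 41]
slot near end [[252.32377524 173.74548574]]
slot near end [[257.69611256 173.74860758]]
slot near end [[263.06800887 173.75199045]]
tip near edge [[257.31621633 180.8849467 ]]
```

```bash
python3 -m jog '[[0,-2,-4,0,0,0],[0,0,0,0,0,0],[0,0,0,0,0,0]]'; python3 -c "
from station import status; s=status.get_state(); print(s['eef_pos'],s['ee_rot'],s['force'])"
```

```text
t: 13.6
eef_pos: [0.517, 0.1412, 0.1808]
ee_rot: [-3.141, -0.003, -2.9]
force: [-0.2, -0.2, -0.1]
width: 0.0158
[0.51704425 0.1411954  0.18078837] [-3.14118198e+00 -2.62625300e-03 -2.89993022e+00] [-0.15092381 -0.21945051 -0.14726082]
```

```bash
python3 -m jog '[[0,0,-4,0,0,0],[0,0,-4,0,0,0],[0,0,0,0,0,0]]';  python3 -m jog '[[0,0,-4,0,0,0],[0,0,0,0,0,0]]'; python3 -m jog '[[0,0,-4,0,0,0],[0,0,0,0,0,0]]'
```

```text
t: 13.9
eef_pos: [0.5172, 0.1411, 0.1723]
ee_rot: [-3.141, -0.002, -2.9]
force: [0.1, -0.4, -1.1]
width: 0.0157
t: 14.1
eef_pos: [0.5171, 0.1411, 0.1679]
ee_rot: [-3.141, -0.002, -2.9]
force: [-0.1, -0.6, -1.7]
width: 0.0158
t: 14.3
eef_pos: [0.5171, 0.1411, 0.1635]
ee_rot: [-3.141, -0.002, -2.9]
force: [-0.6, 0.9, -1.0]
width: 0.0161
```

The tip is 9 mm into the slot with no contact force, so I'll continue down.

```bash
python3 -m jog '[[0,0,-6,0,0,0],[0,0,-6,0,0,0],[0,0,0,0,0,0]]';  python3 -m jog '[[0,0,-6,0,0,0],[0,0,-6,0,0,0],[0,0,0,0,0,0]]'; python3 -m jog '[[0,0,-5,0,0,0],[0,0,-5,0,0,0],[0,0,0,0,0,0],[0,0,0,0,0,0]]'
```

```text
t: 14.6
eef_pos: [0.5169, 0.141, 0.1504]
ee_rot: [-3.141, -0.003, -2.9]
force: [0.4, -0.6, -0.3]
width: 0.0156
t: 14.9
eef_pos: [0.5169, 0.141, 0.1371]
ee_rot: [-3.141, -0.003, -2.9]
force: [0.3, -0.9, -0.5]
width: 0.0156
t: 15.3
eef_pos: [0.517, 0.141, 0.126]
ee_rot: [-3.141, -0.003, -2.9]
force: [0.5, 1.1, -0.3]
width: 0.0158
```

```bash
python3 -m jog '[[0,0,2,0,0,0],[0,0,0,0,0,0],[0,0,0,0,0,0],[0,0,0,0,0,0]]'; python3 look.py pics/w6
python3 - <<'E'
from h import *
a=eyes.grab_frame("scene"); b=cv2.imread("pics/w6.png"); s=status.get_state(); c=cam("scene")
# collar underside, near corner rows expected, and slot level
for z in (.1,.1145,.1205): print(z,project(c,[[.517,.141,z]]))
v=np.zeros((600,760,3),np.uint8); v[:360,:400]=cv2.resize(a[120:240,310:443],(400,360),interpolation=cv2.INTER_CUBIC); v[:360,400:760]=cv2.resize(b[130:250,200:320],(360,360)); v[362:600,:317]=cv2.resize(a,(317,238)); cv2.imwrite("pics/z4.png",v); print(s["force"],s["qd"].round(3))
E
```

```text
t: 15.7
eef_pos: [0.5174, 0.1412, 0.1289]
ee_rot: [-3.141, -0.002, -2.9]
force: [-0.6, -0.4, -0.8]
width: 0.0155
[0.51738189 0.14123196 0.12889396] [-3.14134067e+00 -1.78687758e-03 -2.90005687e+00] [ 6.31870955e-01  2.20009831e-01 -4.25430436e-01 -5.58674751e-04
 -9.27104485e-01 -3.89999262e-01] 0.0020108156531192557
0.1 [[354.79806239 171.70237753]]
0.1145 [[355.76249178 166.18844896]]
0.1205 [[356.16690387 163.87763698]]
[ 0.50984855 -0.50428925 -0.91255952] [-0.     0.002  0.001 -0.     0.001 -0.002]
```

View pics/z4.png

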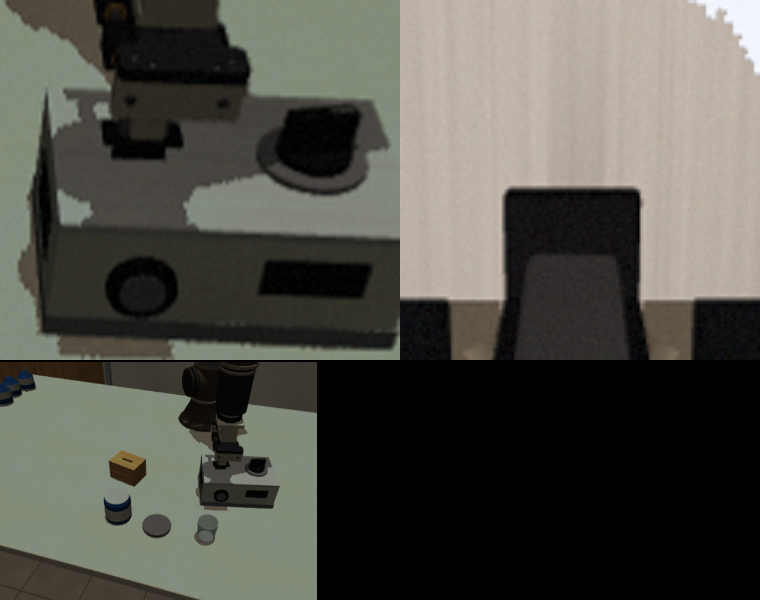

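The scene crop shows the collar at (102-183, 122-148) held above the top, with the blade going down into the slot. The handle is turned across the box (on), the stand is empty and the bystanders haven't moved. Forces are near zero and the arm is still, so I'm handing in.

```bash
python3 -c "
from station import workorder, status; print(workorder.job_done()); s=status.get_state(); print(s['t'],s['eef_pos'],s['width'],s['force'])"
```

```text
the job is handed in; nothing more can be done
None
the job is handed in; nothing more can be done
```

I turned the switch clockwise to its on position. I then lifted the paddle out of the stand, passed its blade through the slot and handed the job in at about 16 s with the paddle still gripped.

**Switch:** the handle turned about 1.38 rad, and the bar's yaw put the switch at about 1.39 of 1.4 rad. A later top view read -1.18 rad against -1.15 expected for on.

**Paddle:** the collar is about 16 mm above the top and the tip about 44 mm below it. Both heights come from the gripper pose and assume the paddle did not slip in the grip. The final scene picture agrees roughly. Finger width is 15.5 mm, tool tilt about 0.002 rad, joint speeds near zero and outside force about 1 N, so nothing is resting on the box.

**Bystanders:** the last scene picture shows the canister, beaker and dish in place. I judged this by eye and did not measure it.

**Disagreements:** the estimates of the switch axis differed by up to 3 mm between views. The slot centre differed by 1–3 mm, so I aligned the blade to the slot within the same wrist picture. It went in with no contact force above the sensor noise.

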